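Walk a die block round to face the fence

TASK

Walk the heavy die block round on its plate by pushing on its corners with the fingertips, keeping it off the fence, until one of its long ledged sides faces the fence. Then push it up until that whole side lies flush against the fence. Never lift or tip the block or push it off the plate, and leave the screw, the slug, the disc and the spanner where they are.

Things in the scene. Friction and masses are not known exactly. Their poses are not given: they have to be found in the camera images.
- die: aluminium die block, 0.95 kg, 104 (x) x 140 (y) x 28 mm high, flat on the plate. Each long side (-x and +x) has a ledge: the lowest 14 mm is 104 wide, above it 90, so push there with fingertips under 14 mm above the plate. Short sides (-y, +y) are plain. Either long side may face the fence. Slides with dry friction (about 4 to 12 N), stays where left. Origin: centre of underside; z up
- fence: straight steel bar 320 mm long, 22 thick, 28 high, fixed on the far part of the plate; place and yaw vary. Origin: middle of its front face (towards the block), at plate-top level. x points from the block into the bar, square to the face; y along the bar; z up. The block starts turned 40 to 90 degrees from facing it, its centre 140 to 160 mm in front of the face
- plate: fixed dark steel plate, 8 mm thick, top at z = 0.008 m. Axes as the fence; origin on its underside right below the fence's origin. It spans x -0.30 to +0.06 m and y -0.23 to +0.23 m in its own frame; bolt heads 7 mm high near its corners
- screw: bystander: steel cap screw standing on its head on the plate near its +y end, head 30 mm across, 53 mm tall; origin under its centre
- slug: bystander: upright brass slug standing on the plate near its -y end, 38 mm across, 32 mm tall; origin under its centre
- disc: bystander: round dark steel die disc lying on the bench beside the plate, 96 mm across, 30 mm high; origin under its centre
- spanner: bystander: spanner 180 mm long lying on the bench beside the plate; origin under its middle, length along its x
Not all that is in view belongs to the job. Of the things that look like the die, the middle-sized one is meant.

How it is judged (in metres and radians):
On the way:
1. a long side of the block faces the fence, within 14 degrees, while the block's centre is still more than 62 mm in front of it (10 mm gap) (angle between the x axis of die and the x axis of fence, either way round below 0.25 rad and x of die in the frame of fence below -0.062 m), for 0.1 s.
At the end, for the whole second after the job is handed in: block flat and at rest, a long side against the fence: centre within 55 mm of the face (gap up to 3 mm), square within 2 degrees, side on the bar (centre within 95 mm of its middle); screw, slug, disc and spanner within 15 mm of where they began (x of die in the frame of fence above -0.055 m and angle between the x axis of die and the x axis of fence, either way round below 0.035 rad and y of die in the frame of fence between -0.095 and 0.095 m and z of die in the frame of fence below 0.003 m and angle between die's own z axis and vertical below 0.03 rad and linear speed of die below 0.01 m/s and distance of each of screw, slug, disc, spanner from where it was at the start of the episode below 0.015 m); the robot touches nothing.
It fails at once if the block is lifted more than 8 mm or tipped more than 9 degrees (z of die in the frame of fence above 0.008 m or angle between die's own z axis and vertical above 0.15 rad).
It fails at once if the block bears on the fence (over 1.5 N) while still turned more than 20 degrees from facing it (contact force between die and fence above 1.5 N and angle between the x axis of die and the x axis of fence, either way round above 0.35 rad).
It fails at once if the block's centre passes the edge of the plate (x of die in the frame of fence below -0.3 m or y of die in the frame of fence above 0.23 m or y of die in the frame of fence below -0.23 m).
It fails at once if a bystander is moved more than 15 mm (distance of any of screw, slug, disc, spanner from where it was at the start of the episode above 0.015 m).
It also fails if it takes over 72 s, if anything falls off the work surface, if the arm or the gripper's body presses on something with over 40 N, if the wrist force passes 120 N, or if a joint passes its speed limit or range.

ROBOT

A 6-joint arm with a two-finger parallel gripper is mounted at the origin on the work surface. World frame = base frame: x ahead of the robot, y to its left, z up, the work surface at z = 0. Lengths are in mm, angles in rad, forces in N, time in s.
With the tool pointing down it reaches from about 350 to 975 mm from the base axis. Payload 7.1 kg.
Tool frame: the origin (TCP) lies at the very end of the fingers, on their centre line; the grasp point (between the pads) lies 19 mm behind it (manip.grip_point_offset is the distance from the TCP to the grasp point, in mm); z points along the fingers, y is the line along which they close (so a half turn about z gives the same grasp; the last joint's range is limited). The gripper opens to 88 mm and grips with 3 to 60 N. Pads are 20 mm wide; open, the fingers measure 115 mm over their backs; the gripper's body (75 mm by 178 mm) begins 61 mm behind the grasp point.
Start: joints at [-1.305, 0.423, 1.63, -0, 1.089, -0.019], TCP at [175.622, -599.801, 191.375] pointing down, gripper open.
Joint ranges: [-3, 3], [-0.9, 2.11], [0.09, 2.58], [-1.31, 4.45], [0.11, 2.69], [-2.54, 2.54]. Speed limits (rad/s): [2.39, 2.39, 3.01, 3.14, 3.14, 3.14].

INTERFACE

Orientations are given as a unit quaternion [x, y, z, w].
In Python, from station import get_obs, optics, workorder, manip gives the robot as it stands. The module is installed in compiled form; this text tells all that it offers.
- The arm moves only by the shell command python3 -m handwheel 'ROWS' [FORCE]. ROWS is JSON, a list of rows, each a list of 3 entries, a list of its own where there are three numbers: the shift along the world's x, y, z in mm, then the turn, a rotation vector about the world's x, y, z in degrees, then the opening, from 0 (shut) to 1 (fully open). In form: [[[dx, dy, dz], [ax, ay, az], claw], ...]. A call has 1 to 12 rows; each row shifts and turns the commanded pose from where the row before left it; what a row does not reach is not made up. A row lasts 1/8 s, in which the tool goes at most 62.5 mm and 10.7 degrees, less where a joint would pass 70% of its speed; a pose out of reach is approached as far as the arm can. A call is refused whole if a number of a shift passes 62.5 or a number of a turn 10.7, either way. A call with a gripper value outside its range is refused whole. The fingers move at their own pace and stop on an object; FORCE is the grip in N (left out, the last holds). Time passes only in rows, so rows that do not move let the fingers close. It gives the time, the measured TCP pose, the force, the opening and the grip force at its end, in the units of the state.
- get_obs(): the state, without advancing time (a new reading comes with each control period).
- optics.capture(name): name is "side" or "top"; returns (picture, depth): 384x512x3 uint8, red, green, blue; 384x512 float32, mm along the optical axis (not along the pixel's ray), 0 where there is no reading.
- optics.camera_model(name): a dict with "fx", "fy", "cx", "cy" (pixels), "extrinsics" (4x4, takes a point from camera to world coordinates). Camera axes: x right, y down, z forward; pixel columns grow to the right and rows downward; lengths in mm; the calibration is good to about 2 mm. A picture is of the moment at which its call begins. camera_model takes no time and is no camera call.
- workorder.sign_off(): hands the job in; it is judged then, once.
The state is a dict: "time_s": time; "q": joint angles; "qvel": joint speeds; "joint_efforts": joint torques, N m; "ee_pos": TCP position; "eef_rot": TCP orientation; "force": force on the tool from outside, world axes, zero at the start; "torque": the same for the moment, N m; "gripper_width": finger opening in mm; "grip_force": force on a finger pad.
Only numpy, scipy, OpenCV 4.12 (cv2) and the standard library are available. Lean on these libraries where they do the work, as an engineer would, in place of code of your own. Each camera call takes 0.05 s, during which the arm holds its last target. There are 200 camera calls.

## Working session

There is one attempt and no reset: what is moved stays moved. The work goes in short steps, Python scripts to look and compute and a shell command to move; the robot and the scene stay as the last step left them, time stands still between calls to the robot, and variables do not carry over. Pictures are saved under pics/ and viewed, at most 10 in all, crops included, and the job is handed in when it is done.

```bash
mkdir -p pics; cat > h.py <<'E'
import numpy as np, cv2
from station import get_obs, optics
def cap(n,fn=None):
    p,d=optics.capture(n)
    if fn: cv2.imwrite('pics/'+fn,p[:,:,::-1])
    return p,d
def ray(n,u,v,z):
    m=optics.camera_model(n);T=np.array(m['extrinsics'])
    r=T[:3,:3]@np.array([(u-m['cx'])/m['fx'],(v-m['cy'])/m['fy'],1.]);o=T[:3,3]
    return o+r*(z-o[2])/r[2]
def cloud(n,d):
    m=optics.camera_model(n);T=np.array(m['extrinsics'])
    v,u=np.indices(d.shape)
    P=np.stack([(u-m['cx'])/m['fx']*d,(v-m['cy'])/m['fy']*d,d],-1)
    return P@T[:3,:3].T+T[:3,3]
E
python3 - <<'E'
from h import *
a,d=cap('top','top0.png');np.save('d0.npy',d);np.save('p0.npy',a)
cap('side','side0.png')
for n in('top','side'):print(np.round(optics.camera_model(n)['extrinsics'],2),optics.camera_model(n)['fx'])
s=get_obs();print(s['ee_pos'],s['eef_rot'],s['time_s'])
E
```

```text
[[-3.00000e-02 -1.00000e+00  8.00000e-02  4.30120e+02]
 [-1.00000e+00  3.00000e-02  0.00000e+00 -2.15900e+01]
 [-1.00000e-02 -8.00000e-02 -1.00000e+00  1.08033e+03]
 [ 0.00000e+00  0.00000e+00  0.00000e+00  1.00000e+00]] 386.4934014067142
[[ 1.0000e+00 -4.0000e-02  4.0000e-02  4.5793e+02]
 [-6.0000e-02 -7.2000e-01  6.9000e-01 -8.3004e+02]
 [ 0.0000e+00 -6.9000e-01 -7.2000e-01  8.8383e+02]
 [ 0.0000e+00  0.0000e+00  0.0000e+00  1.0000e+00]] 394.9729780987271
[ 175.49199745 -599.29731419  190.69676357] [ 9.89878733e-01  1.41914148e-01 -8.61766377e-05 -6.78420995e-04] 0.1
```

View pics/top0.png

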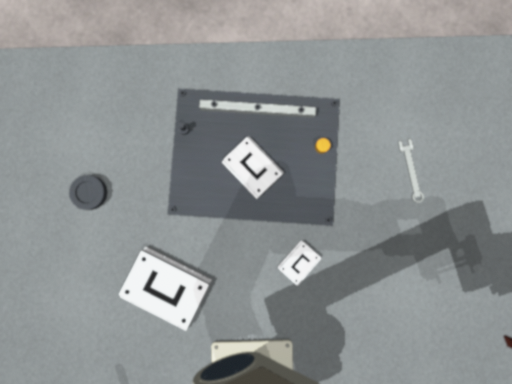

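View pics/side0.png

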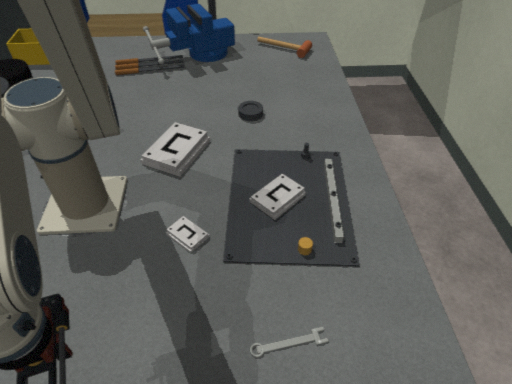

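The top view shows the die at about (252,167) on the plate, the fence at (258,107), the screw at (187,127), the slug at (323,145), the disc at (89,191) and the spanner at (412,170). The plates at (165,288) and (300,262) are decoys.

```bash
cat >> h.py <<'E'
def find(a,d):
    P=cloud('top',d); g=a.min(-1)
    m=((g>130)).astype(np.uint8)
    m[:80]=0;m[225:]=0;m[:,:165]=0;m[:,345:]=0
    m=cv2.morphologyEx(m,cv2.MORPH_CLOSE,np.ones((7,7)))
    out=[]
    for c in cv2.findContours(m,cv2.RETR_EXTERNAL,cv2.CHAIN_APPROX_NONE)[0]:
        if cv2.contourArea(c)<300: continue
        q=np.array([ray('top',u,v,36)[:2] for u,v in c[:,0]],np.float32)
        r=cv2.minAreaRect(q);b=cv2.boxPoints(r)
        mm=np.zeros_like(m);cv2.drawContours(mm,[c],-1,1,-1)
        e0,e1=b[1]-b[0],b[2]-b[1];L=e0 if np.hypot(*e0)>np.hypot(*e1) else e1
        ang=np.degrees(np.arctan2(L[1],L[0]))%180
        out.append(dict(c=np.round(r[0],1),wh=np.round(sorted(r[1]),1),longdir=round(ang,1),box=b.round(0).tolist(),z=round(float(np.median(P[mm>0][:,2])),1)))
    return out
E
python3 - <<'E'
from h import *
a=np.load('p0.npy');d=np.load('d0.npy')
for o in find(a,d):print(o)
for n,(u,v) in dict(screw=(187,127),slug=(323,145),p1=(180,90),p2=(339,100),p3=(333,225),p4=(168,214)).items():print(n,ray('top',u,v,8 if n[0]=='p' else 35).round())
E
```

```text
{'c': array([578.3, -13.4]), 'wh': array([105.2, 144.5]), 'longdir': np.float32(42.5), 'box': [[490.0, -23.0], [561.0, -101.0], [667.0, -3.0], [596.0, 74.0]], 'z': 36.4}
{'c': array([743.1, -32.3]), 'wh': array([ 26.5, 321. ]), 'longdir': np.float32(84.7), 'box': [[715.0, -191.0], [742.0, -193.0], [771.0, 126.0], [745.0, 129.0]], 'z': 36.5}
{'c': array([621.3, -21.7]), 'wh': array([398.2, 495.9]), 'longdir': np.float32(88.4), 'box': [[415.0, -264.0], [813.0, -275.0], [827.0, 220.0], [429.0, 232.0]], 'z': 0.7}
screw [694. 161.  35.]
slug [ 633. -210.   35.]
p1 [808. 185.   8.]
p2 [ 766. -265.    8.]
p3 [ 414. -234.    8.]
p4 [457. 222.   8.]
```

```bash
python3 -m handwheel '[[[25,55,-5],[0,0,-1.8],1],[[25,55,-5],[0,0,-1.8],1],[[25,55,-5],[0,0,-1.8],1],[[25,55,-5],[0,0,-1.8],1],[[25,55,-5],[0,0,-1.8],1],[[25,55,-5],[0,0,-1.8],1],[[25,55,-5],[0,0,-1.8],1],[[25,55,-5],[0,0,-1.8],1],[[25,55,-5],[0,0,-1.8],1],[[25,55,-5],[0,0,-1.8],1],[[25,55,-5],[0,0,-1.8],1],[[25,55,-5],[0,0,-1.8],1]]'
```

```text
time_s: 1.6
ee_pos: [476.1, 62.2, 131.2]
eef_rot: [0.999, -0.046, 0.0, 0.0]
force: [0.6, 0.1, 0.4]
gripper_width: 88.0
grip_force: 0.0
```

```bash
python3 -m handwheel '[[[3,8,-40],[0,0,0],1],[[0,0,-40],[0,0,0],1],[[0,0,-25],[0,0,0],1],[[0,0,-12],[0,0,0],1],[[0,0,0],[0,0,0],1]]'; python3 - <<'E'
from h import *
a,d=cap('side');cv2.imwrite('pics/s1.png',cv2.resize(a[130:290,190:390,::-1],(800,640))[:600])
E
```

```text
time_s: 2.22
ee_pos: [478.2, 68.1, 13.9]
eef_rot: [0.999, -0.046, -0.001, 0.0]
force: [0.3, -0.9, 0.7]
gripper_width: 87.8
grip_force: 0.0
```

View pics/s1.png

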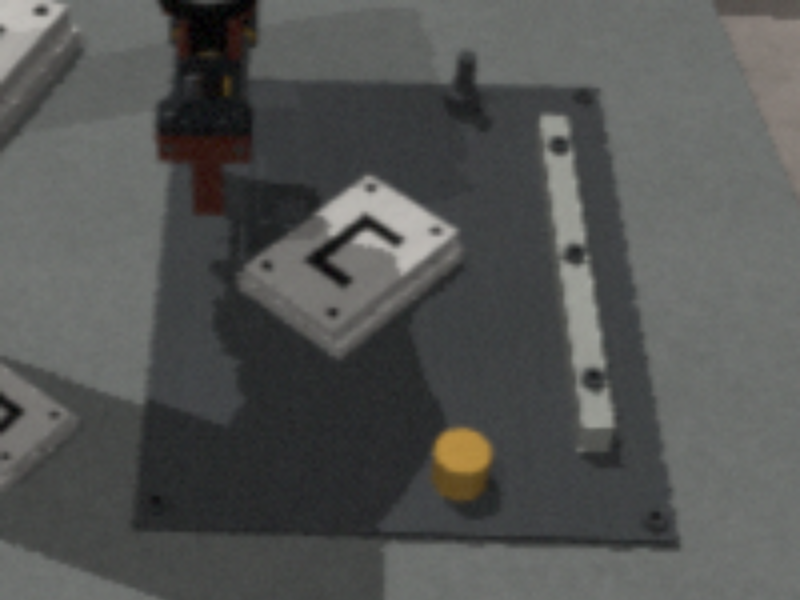

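The right fingertip stands at (208,200) in the crop, clear of die corner A at (240,280), as planned. Now I'll push.

```bash
python3 -m handwheel '[[[6,-7,0],[0,0,0],1],[[6,-7,0],[0,0,0],1],[[5,-6,0],[0,0,0],1],[[5,-6,0],[0,0,0],1],[[5,-6,0],[0,0,0],1],[[5,-6,0],[0,0,0],1],[[5,-6,0],[0,0,0],1],[[5,-6,0],[0,0,0],1],[[0,0,0],[0,0,0],1]]'; python3 - <<'E'
from h import *
a,d=cap('side');cv2.imwrite('pics/s2.png',cv2.resize(a[130:280,190:390,::-1],(800,600)))
a,d=cap('top','t2.png')
E
```

```text
time_s: 3.4
ee_pos: [521.1, 17.8, 14.4]
eef_rot: [0.999, -0.046, 0.0, -0.0]
force: [0.6, 0.9, -0.4]
gripper_width: 87.7
grip_force: 0.0
```

View pics/s2.png

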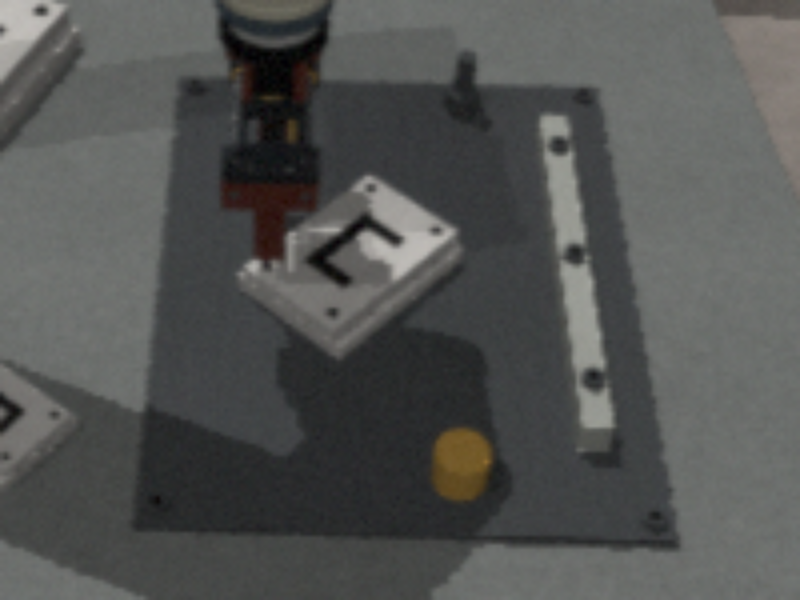

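View pics/t2.png

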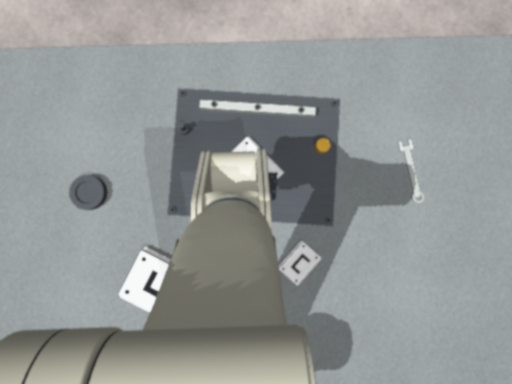

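```bash
python3 - <<'E'
from h import *
print(ray('side',257,195,14),ray('side',257,195,36), ray('side',250,199,36))
a,d=cap('side');C=cloud('side',d)
print(get_obs()['time_s'])
for v in range(176,206,2):
    print(v,[tuple(C[v,u].round().astype(int)) for u in (254,257,260)],a[v,257])
E
```

```text
[520.83306987  -4.91717103  14.        ] [519.24199362 -25.78628462  36.        ] [497.67859493 -40.81015233  36.        ]
3.55
176 [(np.int64(508), np.int64(-63), np.int64(150)), (np.int64(515), np.int64(-67), np.int64(153)), (np.int64(523), np.int64(-70), np.int64(155))] [40 12 10]
178 [(np.int64(508), np.int64(-62), np.int64(141)), (np.int64(516), np.int64(-61), np.int64(140)), (np.int64(524), np.int64(-64), np.int64(143))] [49 26 19]
180 [(np.int64(508), np.int64(-63), np.int64(135)), (np.int64(516), np.int64(-61), np.int64(133)), (np.int64(524), np.int64(-63), np.int64(134))] [50 27 21]
182 [(np.int64(508), np.int64(-63), np.int64(127)), (np.int64(516), np.int64(-62), np.int64(126)), (np.int64(524), np.int64(-63), np.int64(126))] [47 23 22]
184 [(np.int64(509), np.int64(-38), np.int64(95)), (np.int64(518), np.int64(-38), np.int64(94)), (np.int64(526), np.int64(-37), np.int64(93))] [47 22 16]
186 [(np.int64(509), np.int64(-36), np.int64(84)), (np.int64(518), np.int64(-35), np.int64(84)), (np.int64(527), np.int64(-38), np.int64(85))] [50 29 23]
188 [(np.int64(510), np.int64(-36), 
[... 655 characters left out ...]
(-28), np.int64(34)), (np.int64(528), np.int64(-29), np.int64(34))] [61 57 58]
198 [(np.int64(509), np.int64(-40), np.int64(38)), (np.int64(519), np.int64(-34), np.int64(32)), (np.int64(527), np.int64(-38), np.int64(35))] [114 111 109]
200 [(np.int64(509), np.int64(-42), np.int64(32)), (np.int64(518), np.int64(-44), np.int64(34)), (np.int64(527), np.int64(-47), np.int64(36))] [118 116 113]
202 [(np.int64(510), np.int64(-40), np.int64(21)), (np.int64(518), np.int64(-51), np.int64(33)), (np.int64(526), np.int64(-52), np.int64(34))] [94 90 91]
204 [(np.int64(509), np.int64(-42), np.int64(15)), (np.int64(518), np.int64(-50), np.int64(23)), (np.int64(526), np.int64(-58), np.int64(31))] [95 93 92]
```

```bash
python3 - <<'E'
from h import *
a=np.load('p0.npy');d=np.load('d0.npy')
C=cloud('top',d);m=(abs(C[...,2]-36)<5)&(C[...,0]<690)&(C[...,0]>470)&(C[...,1]>-130)&(C[...,1]<100)&(a.min(-1)>90)
q=C[m][:,:2].astype(np.float32);r=cv2.minAreaRect(q);print('top0',r,cv2.boxPoints(r).round(),C[m].mean(0))
a,d=cap('side');C=cloud('side',d)
m=(abs(C[...,2]-36)<4)&(C[...,0]<690)&(C[...,0]>470)&(C[...,1]>-130)&(C[...,1]<100)&(a.min(-1)>85)
q=C[m][:,:2].astype(np.float32);r=cv2.minAreaRect(q);print('side now',r,cv2.boxPoints(r).round(),C[m].mean(0))
E
```

```text
top0 ((581.3981323242188, -14.74969482421875), (140.7435302734375, 90.22240447998047), 42.02177047729492) [[499. -28.]
 [559. -95.]
 [664.  -1.]
 [603.  66.]] [580.91950109 -15.18572598  36.71577284]
side now ((581.080810546875, -16.058547973632812), (141.34759521484375, 91.78484344482422), 42.3534049987793) [[498. -30.]
 [560. -98.]
 [664.  -2.]
 [602.  65.]] [582.97593467 -19.44288814  35.40450715]
```

```bash
python3 - <<'E'
from h import *
for z in (14,25,36,45):print(z,ray('side',242,183,z).round(1))
from station import manip
print([ (k,getattr(manip,k)) for k in dir(manip) if k[0]!='_'])
s=get_obs();print(s)
a,d=cap('side');cv2.imwrite('pics/s3.png',cv2.resize(a[165:215,230:290,::-1],(720,600),interpolation=cv2.INTER_NEAREST))
E
```

```text
14 [477.3  49.4  14. ]
25 [477.1  38.3  25. ]
36 [476.8  27.2  36. ]
45 [476.6  18.1  45. ]
[('PlanningError', <class 'station.PlanningError'>), ('grip_point_offset', 18.700000000000003)]
{'time_s': 3.6, 'q': array([1.23750285e-02, 5.52586298e-01, 1.95439900e+00, 5.55317884e-05,
       6.35025240e-01, 1.67511849e+00]), 'qvel': array([ 0.00450646, -0.00185793,  0.0021899 ,  0.00165056, -0.00038766,
       -0.0005236 ]), 'joint_efforts': array([-1.27353673e-01, -5.02986860e+01, -1.58242589e+01,  1.80034483e-03,
       -7.69858109e-02,  2.28860513e-04]), 'ee_pos': array([520.30340637,  18.35124145,  14.31084278]), 'eef_rot': array([ 9.98942352e-01, -4.59797067e-02, -2.09547576e-04, -4.25336549e-06]), 'force': array([ 0.28453042, -0.2176358 , -0.35056004]), 'torque': array([ 0.05783035, -0.00935311,  0.04275286]), 'grip_force': 0.0, 'gripper_width': 88.2280566009035}
```

View pics/s3.png

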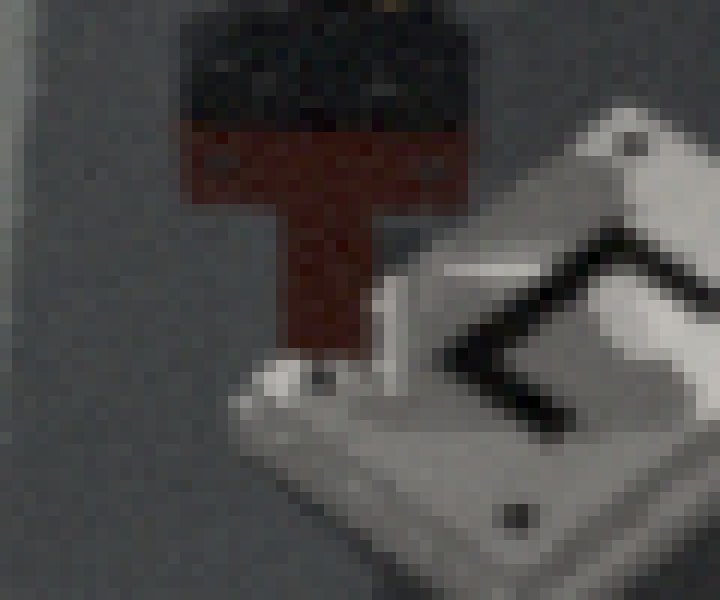

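The block has not moved. The fingertips hang just above its top at z≈45, although the TCP reads 14. I'll back off and measure the tip height.

```bash
python3 -m handwheel '[[[-12,14,0],[0,0,0],1],[[-12,14,0],[0,0,0],1],[[-12,14,0],[0,0,0],1],[[-6,8,0],[0,0,0],1],[[0,0,0],[0,0,0],1],[[0,0,0],[0,0,0],1]]'; cat > tip.py <<'E'
from h import *
s=get_obs();p=s['ee_pos'];a,d=cap('side');C=cloud('side',d)
a=a.astype(int)
m=(a[...,0]>1.4*a[...,1])&(a[...,0]>25)&(abs(C[...,0]-p[0])<40)&(abs(C[...,1]-p[1])<110)&(C[...,2]<90)
m=cv2.morphologyEx(m.astype(np.uint8),cv2.MORPH_OPEN,np.ones((3,3)))>0
v,u=np.where(m);print(p.round(1),s['force'].round(1),m.sum(),'rows',v.min(),v.max(),'cols',u.min(),u.max())
for r in range(v.max()-6,v.max()+1):
    k=m[r]; print(r,u[v==r].min(),u[v==r].max(),np.median(C[r][k],0).round(1))
E
python3 tip.py
```

```text
time_s: 4.4
ee_pos: [479.2, 68.2, 14.5]
eef_rot: [0.999, -0.046, 0.0, -0.0]
force: [0.5, -0.8, 0.3]
gripper_width: 88.1
grip_force: 0.0
[479.2  68.2  14.5] [ 0.5 -0.8  0.3] 60 rows 174 182 cols 239 245
176 239 245 [477.1  13.8  78.1]
177 239 245 [476.9  14.7  73.8]
178 239 245 [476.9  15.1  68.8]
179 239 245 [476.9  16.   64.3]
180 239 245 [476.8  16.2  60. ]
181 239 245 [476.7  14.6  56.5]
182 239 245 [476.7  15.8  51.2]
```

```bash
python3 -m handwheel '[[[0,0,-7],[0,0,0],1],[[0,0,-7],[0,0,0],1],[[0,0,-6],[0,0,0],1],[[0,0,0],[0,0,0],1]]'; python3 tip.py
```

```text
time_s: 4.95
ee_pos: [478.1, 68.1, -6.3]
eef_rot: [0.999, -0.046, -0.001, 0.0]
force: [0.3, -0.5, 0.1]
gripper_width: 87.9
grip_force: 0.0
[478.1  68.1  -6.3] [ 0.3 -0.5  0.1] 81 rows 176 187 cols 239 245
181 239 245 [476.7  14.   57.7]
182 239 245 [476.7  15.9  51.8]
183 239 245 [476.5  14.9  48.5]
184 239 245 [476.5  14.9  43.6]
185 239 245 [476.4  14.7  39.4]
186 239 245 [476.4  15.3  34.9]
187 239 245 [476.3  14.1  31.9]
```

The tip is at about 29, so the reading is about 34 mm low. I'll go 13 mm lower.

```bash
python3 -m handwheel '[[[0,0,-5],[0,0,0],1],[[0,0,-5],[0,0,0],1],[[0,0,-3],[0,0,0],1],[[0,0,0],[0,0,0],1]]'; python3 tip.py
```

```text
time_s: 5.5
ee_pos: [478.4, 68.2, -18.9]
eef_rot: [0.999, -0.046, -0.0, 0.0]
force: [-0.0, 0.4, 0.7]
gripper_width: 87.7
grip_force: 0.0
[478.4  68.2 -18.9] [-0.   0.4  0.7] 82 rows 179 190 cols 239 245
184 239 245 [476.5  12.4  46.2]
185 239 245 [476.4  15.7  38.8]
186 239 245 [476.3  14.2  36.4]
187 239 245 [476.2  14.9  31.4]
188 239 245 [476.2  16.2  25.5]
189 239 245 [476.1  14.7  22.7]
190 239 245 [476.   14.4  18.6]
```

```bash
cat > die.py <<'E'
from h import *
s=get_obs();print(s['ee_pos'].round(1),s['force'].round(1),s['time_s'])
a,d=cap('side');C=cloud('side',d)
m=(abs(C[...,2]-36)<4)&(C[...,0]<715)&(C[...,0]>450)&(C[...,1]>-150)&(C[...,1]<130)&(a.min(-1)>80)
m=cv2.morphologyEx(m.astype(np.uint8),cv2.MORPH_OPEN,np.ones((3,3)))
n,l,st,_=cv2.connectedComponentsWithStats(m);m=l==1+st[1:,4].argmax()
q=C[m][:,:2].astype(np.float32);r=cv2.minAreaRect(q);b=cv2.boxPoints(r)
e0,e1=b[1]-b[0],b[2]-b[1];L=e0 if np.hypot(*e0)>np.hypot(*e1) else e1
c=np.array(r[0]);t=np.radians(-5.3);ex=np.array([np.cos(t),np.sin(t)]);ey=np.array([-ex[1],ex[0]]);v=c-[734.5,-31]
print('c',c.round(1),np.round(r[1],1),'long',np.degrees(np.arctan2(L[1],L[0]))%180,'z',C[m][:,2].mean().round(1),'fence xy',(v@ex).round(1),(v@ey).round(1));print(b.round().tolist())
E
python3 -m handwheel '[[[6,-7,0],[0,0,0],1],[[6,-7,0],[0,0,0],1],[[6,-7,0],[0,0,0],1],[[5,-6,0],[0,0,0],1],[[5,-6,0],[0,0,0],1],[[5,-6,0],[0,0,0],1],[[5,-6,0],[0,0,0],1],[[0,0,0],[0,0,0],1]]'; python3 die.py
```

```text
time_s: 6.55
ee_pos: [514.8, 22.6, -19.0]
eef_rot: [0.999, -0.047, -0.002, 0.0]
force: [-5.4, 0.8, 0.8]
gripper_width: 87.8
grip_force: 1.7
[514.8  22.6 -19. ] [-5.4  0.8  0.8] 6.55
c [594.1 -22.8] [141.5  91.5] long 54.458515 z 35.5 fence xy -140.5 -4.8
[[516.0, -54.0], [590.0, -107.0], [672.0, 8.0], [598.0, 61.0]]
```

```bash
python3 -m handwheel '[[[5,-6,0],[0,0,0],1],[[5,-6,0],[0,0,0],1],[[5,-6,0],[0,0,0],1],[[5,-6,0],[0,0,0],1],[[5,-6,0],[0,0,0],1],[[0,0,0],[0,0,0],1]]'; python3 die.py
```

```text
time_s: 7.35
ee_pos: [543.0, -7.4, -18.5]
eef_rot: [0.999, -0.046, 0.001, 0.0]
force: [0.1, -0.8, 0.6]
gripper_width: 87.8
grip_force: 0.0
[543.   -7.4 -18.5] [ 0.1 -0.8  0.6] 7.35
c [614.5 -28.3] [143.9  89.9] long 73.072876 z 35.5 fence xy -119.7 -8.4
[[551.0, -84.0], [637.0, -110.0], [678.0, 27.0], [592.0, 54.0]]
```

```bash
python3 -m handwheel '[[[-5,-4,0],[0,0,0],1],[[-1,-10,0],[0,0,0],1],[[6,-0.5,0],[0,0,0],1],[[6,-0.5,0],[0,0,0],1],[[6,-0.6,0],[0,0,0],1],[[6,-0.6,0],[0,0,0],1],[[6,-0.6,0],[0,0,0],1],[[6,-0.6,0],[0,0,0],1],[[0,0,0],[0,0,0],1]]'; python3 die.py
```

```text
time_s: 8.52
ee_pos: [571.1, -24.4, -19.0]
eef_rot: [0.999, -0.046, -0.001, 0.0]
force: [-2.9, -2.4, -1.0]
gripper_width: 87.5
grip_force: 1.4
[571.1 -24.4 -19. ] [-2.9 -2.4 -1. ] 8.525
c [638.2 -19.5] [143.9  86.5] long 83.389755 z 35.5 fence xy -97.0 2.6
[[587.0, -86.0], [673.0, -96.0], [689.0, 47.0], [603.0, 57.0]]
```

```bash
python3 -m handwheel '[[[6,-0.5,0],[0,0,0],1],[[6,-0.5,0],[0,0,0],1],[[6,-0.6,0],[0,0,0],1],[[6,-0.6,0],[0,0,0],1],[[6,-0.6,0],[0,0,0],1],[[5,-0.6,0],[0,0,0],1],[[0,0,0],[0,0,0],1]]'; python3 die.py
```

```text
time_s: 9.45
ee_pos: [606.2, -27.3, -19.0]
eef_rot: [0.999, -0.046, -0.001, -0.0]
force: [-3.0, 1.3, -0.9]
gripper_width: 87.9
grip_force: 1.6
[606.2 -27.3 -19. ] [-3.   1.3 -0.9] 9.45
c [676.1 -24.5] [142.2  87. ] long 79.21593 z 35.6 fence xy -58.7 1.1
[[620.0, -86.0], [706.0, -102.0], [732.0, 37.0], [647.0, 53.0]]
```

```bash
python3 -m handwheel '[[[3,-0.3,0],[0,0,0],1],[[3,-0.3,0],[0,0,0],1],[[3,-0.3,0],[0,0,0],1],[[2,-0.2,0],[0,0,0],1],[[0,0,0],[0,0,0],1]]'; python3 die.py;  python3 - <<'E'
from h import *
a,d=cap('side');cv2.imwrite('pics/s4.png',cv2.resize(a[150:270,240:380,::-1],(700,600),interpolation=cv2.INTER_NEAREST))
E
```

```text
time_s: 10.12
ee_pos: [617.3, -28.6, -18.8]
eef_rot: [0.999, -0.046, -0.0, -0.0]
force: [-3.9, 0.4, -2.2]
gripper_width: 87.7
grip_force: 2.2
[617.3 -28.6 -18.8] [-3.9  0.4 -2.2] 10.125
c [675.5 -47.5] [96.  79.6] long 88.988045 z 35.7 fence xy -57.2 -21.9
[[635.0, -95.0], [714.0, -96.0], [716.0, -0.0], [637.0, 1.0]]
```

View pics/s4.png

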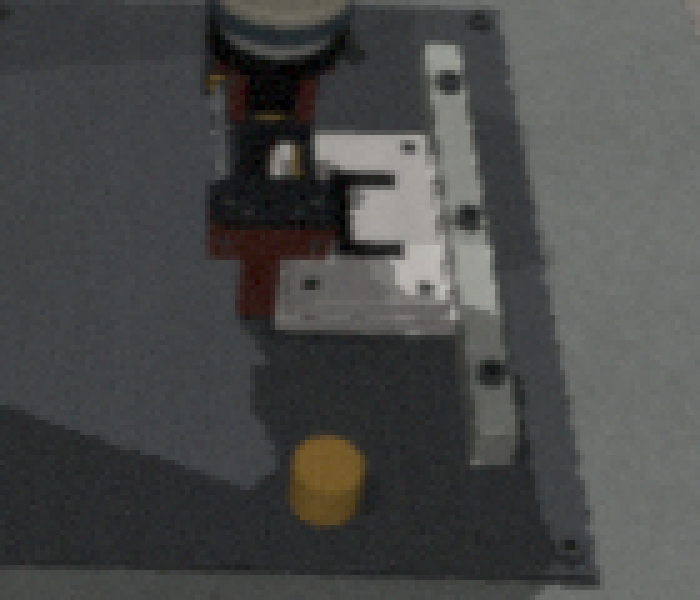

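The block sits square near the fence (its right edge at x≈445 in the crop) with a narrow gap left. I'll press on in small steps.

```bash
for i in 1; do python3 -m handwheel '[[[2,-0.2,0],[0,0,0],1],[[1,-0.1,0],[0,0,0],1],[[0,0,0],[0,0,0],1]]'; done; python3 -m handwheel '[[[2,-0.2,0],[0,0,0],1],[[0,0,0],[0,0,0],1]]'
```

```text
time_s: 10.6
ee_pos: [617.2, -28.6, -18.8]
eef_rot: [0.999, -0.046, -0.003, -0.0]
force: [-13.0, 1.5, 6.8]
gripper_width: 87.8
grip_force: 6.8
time_s: 10.85
ee_pos: [617.1, -28.6, -18.8]
eef_rot: [0.999, -0.046, -0.005, -0.0]
force: [-19.3, 2.0, 12.8]
gripper_width: 88.2
grip_force: 9.9
```

```bash
python3 -m handwheel '[[[2,-0.2,0],[0,0,0],1],[[0,0,0],[0,0,0],1]]'; python3 -m handwheel '[[[-5,0.5,0],[0,0,0],1],[[-8,0.7,0],[0,0,0],1],[[-20,1.8,0],[0,0,0],1],[[-25,2,0],[0,0,0],1],[[0,0,40],[0,0,0],1],[[-40,0,50],[0,0,0],1],[[-50,0,30],[0,0,0],1],[[-50,0,0],[0,0,0],1],[[0,60,0],[0,0,0],1],[[0,60,0],[0,0,0],1],[[0,60,0],[0,0,0],1],[[0,60,0],[0,0,0],1]]'; python3 - <<'E'
from h import *
a,d=cap('side','s5.png');a,d=cap('top');C=cloud('top',d)
cv2.imwrite('pics/t5.png',cv2.resize(a[80:230,160:350,::-1],(760,600)))
k=(C[...,1]>-200)&(C[...,1]<140)&(C[...,0]>560)&(C[...,0]<800)&(abs(C[...,2]-36)<5)
for nm,m in (('die',k&(C[...,0]<724)&(C[...,1]>-130)&(C[...,1]<90)),):
    q=C[m][:,:2].astype(np.float32)
    print(nm,m.sum(),q.min(0),q.max(0))
# gap between die and fence, along strips
t=np.radians(-5.3);ex=np.array([np.cos(t),np.sin(t)]);ey=np.array([-ex[1],ex[0]])
Q=C[k&(a.min(-1)>90)][:,:2]-[734.5,-31];X=Q@ex;Y=Q@ey
for y in range(-60,81,20):
    s=np.sort(X[(abs(Y-y)<10)]);g=np.diff(s);i=g.argmax()
    print(y,len(s),'near',s[:1].round(1),'gap',s[i].round(1),s[i+1].round(1),'far',s[-1:].round(1))
E
```

```text
time_s: 11.1
ee_pos: [617.0, -28.6, -18.8]
eef_rot: [0.999, -0.046, -0.007, -0.0]
force: [-25.6, 3.5, 19.4]
gripper_width: 88.0
grip_force: 12.9
time_s: 12.6
ee_pos: [429.5, 218.5, 101.4]
eef_rot: [0.999, -0.046, 0.002, -0.001]
force: [1.7, -0.3, -0.7]
gripper_width: 87.6
grip_force: 0.0
die 1574 [631.114   -95.28654] [723.97363   49.435047]
-60 265 near [-98.] gap -8.6 -0.7 far [22.5]
-40 294 near [-97.7] gap -7.2 -1.2 far [20.5]
-20 267 near [-97.6] gap -8.2 -0.4 far [22.2]
0 254 near [-97.5] gap -7.6 -0.3 far [20.9]
20 278 near [-97.7] gap -8.5 -1.0 far [21.8]
40 280 near [-97.4] gap -7.2 -0.8 far [21.9]
60 296 near [-98.] gap -7.1 -0.5 far [22.9]
80 86 near [-96.2] gap -11.8 -0.8 far [21.8]
```

View pics/t5.png

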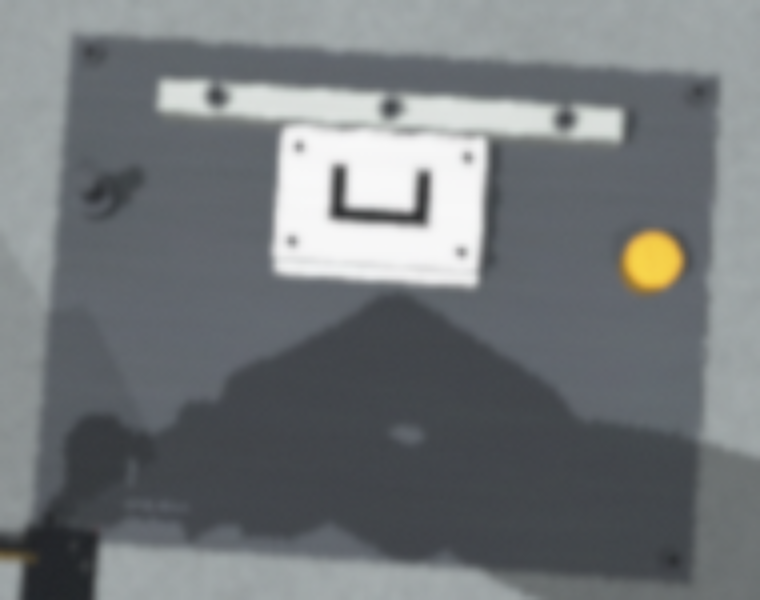

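The near edge is at -97.5 mm all along and the upper gap is an even 7 mm, which is the ledge width, so the side is flush. The die's edges run parallel to the fence bar, and the screw (100,190) and slug (652,260) look undisturbed.

```bash
python3 -c "
from station import workorder
print(workorder.sign_off())"
```

```text
the job is handed in; nothing more can be done
None
```

The die block's long side lies flush against the fence by the last camera measurement, the screw and slug look undisturbed (I did not re-measure the disc and spanner), and the job was handed in at about 12.7 s; no verdict came back.

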